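# Loosen the left-hand nut of a lead trimmer and take off its retaining plate

## Task

Free the cutter disc of the lead trimmer: the T-handle nut on its upright spindle has a left-hand thread, so loosen it by turning it clockwise seen from above, make sure by feel that it gives, and run it all the way up until it comes against its stop, without forcing it and straining the spindle. Then draw the slotted retaining plate out sideways from under the nut by its upright tab, without dragging it hard against the nut, and lay it gently flat in the parts tray. Leave the nut up at its stop and the other things on the bench where they are.

Things in the scene. Friction and masses are not known exactly. Their poses are not given: they have to be found in the camera images.
- machine: Fixed lead trimmer: grey square housing 200 x 200 mm, its top 53 mm above the bench, with a flat steel cutter disc of 60 mm radius in the middle, the disc's top 65 mm above the bench. Origin on the spindle axis at bench height; z up. Its -x side faces roughly to the robot (yaw within 0.35 rad).
- spindle_end (a point): Top end of the upright steel spindle, on its axis 151 mm above the bench; its x axis lies along the machine's x when unstrained. An elastic lock holds the spindle: it twists 0.33 rad per N m put on it through the nut and springs back. More than 0.25 rad either way (0.75 N m) overstrains it. The nut's running friction alone is about 0.25 N m (0.08 rad).
- nut: Steel T-handle nut on the spindle, left-hand thread: clockwise from above loosens it and lifts it 18 mm per turn (2.86 mm per rad), 2.6 rad from tight to its upper stop, of which 0 to 0.6 rad is undone at the start. Captive; stays where it is left. At either end of its travel it turns only with the springy spindle. Origin on the spindle axis, 65.0 mm (tight) to 72.4 mm above the bench.
- nut_grip (a point): Centre of the nut's T-handle, on the spindle axis: a bar 56 mm long (x), 14 mm thick (y) and 22 mm tall, on a hub 22 mm thick; grip it across its thickness. 126.0 mm above the bench when tight, 133.4 mm at the upper stop. The nut's round foot (15 mm radius) sits in the plate's recess and clears the plate's rim once the nut has risen 4.5 mm from tight.
- plate: Loose aluminium retaining plate, 0.08 to 0.14 kg, on the disc: a 52 mm square 6 mm thick, rim 5 mm higher, with a 20 mm wide slot from the middle to its +x edge that straddles the spindle; an arm runs from its -x edge to an upright tab. Origin: middle of the square's underside, by the spindle axis. Spans x = -108 to +26 mm. Only when slid 65 mm along its -x is it clear of nut and handle and free to lift.
- plate_tab (a point): Grip point in the plate's upright tab, 95 mm from the plate's origin along its -x, 22 mm above its underside. The tab is 26 mm long (x), 12 mm thick (y), 32 mm tall from the plate's underside; axes as the plate's, whose x is within 0.05 rad of the machine's x at the start.
- tray: Fixed black open parts tray, 210 mm (x) by 150 mm (y) outside, 22 mm high, walls and floor 4 mm thick. Origin at the middle of its underside. It stands to one side of the robot's midline and the machine to the other; which is which changes.
- board: Bystander: loose green circuit board 130 x 90 mm with parts up to 17 mm high, at the far left of the work.
- jar: Bystander: loose small jar, 56 mm across and 70 mm tall, beyond and between the machine and tray.
- driver: Bystander: loose screwdriver lying at the far right of the work.
Things that resemble listed ones, but are neither listed nor needed, are in the scene too. Several things have the shape of the plate; the one meant has the colours described above.

How it is judged (in metres and radians):
On the way, in this order (a step that is already met when the one before it is completed fails the run):
1. the nut is run up clockwise to within 1.5 mm of rise of its upper stop, the plate still around the spindle (z of nut_grip in the frame of machine above 0.1319 m and horizontal distance between plate and machine below 0.02 m), for 0.2 s.
2. the plate is drawn out sideways from under the nut (horizontal distance between plate and machine above 0.042 m), for 0.05 s.
At the end, for the whole second after the job is handed in: The nut is within 1.5 mm of rise of its upper stop (grip point at least 131.9 mm above the bench), the spindle untwisted (within 0.08 rad), and the plate lies flat (tilt under 0.07 rad) the right way up on the floor of the tray, wholly between its walls, at rest and released (z of nut_grip in the frame of machine above 0.1319 m and z of plate in the frame of tray between 0.001 and 0.009 m and z of plate_tab in the frame of tray below 0.031 m and horizontal distance between each of plate, plate_tab and tray below 0.11 m and angle between plate's own z axis and vertical below 0.07 rad and linear speed of plate below 0.02 m/s and angular speed of plate below 0.1 rad/s and angle between the x axis of spindle_end and the x axis of machine, either way round below 0.08 rad); the robot touches nothing.
It fails at once if the spindle is overstrained: twisted more than 0.25 rad (0.75 N m) either way (angle between the x axis of spindle_end and the x axis of machine, either way round above 0.25 rad).
It fails at once if the plate is dragged or lifted against the nut with more than 15 N (contact force between plate and nut above 15 N).
It fails at once if the plate is thrown or dropped (faster than 1 m/s) (linear speed of plate above 1 m/s).
It fails at once if the circuit board, the jar or the screwdriver is moved more than 20 mm (distance of any of board, jar, driver from where it was at the start of the episode above 0.02 m).
It also fails if it takes over 72 s, if anything falls off the work surface, if the arm or the gripper's body presses on something with over 40 N, if the wrist force passes 120 N, or if a joint passes its speed limit or range.

## Robot

A 6-joint arm with a two-finger parallel gripper is mounted at the origin on the work surface. World frame = base frame: x ahead of the robot, y to its left, z up, the work surface at z = 0. Lengths are in m, angles in degrees, forces in N, time in s.
With the tool pointing down it reaches from about 0.25 to 0.725 m from the base axis. Payload 9.7 kg.
Tool frame: the origin (TCP) lies midway between the tips of the shut fingers; the grasp point (between the pads) lies 19 mm behind it; x points along the fingers, y is the direction in which the jaws open and shut, and the axes are right-handed (so a half turn about x gives the same grasp; the last joint's range is limited). The gripper opens to 85 mm and grips with 20 to 120 N. Pads are 22 mm wide; open, the fingers measure 114 mm over their backs; the gripper's body (76 mm by 85 mm) begins 54 mm behind the grasp point. The pads swing forward as they close: fully open they stand 13 mm farther back than shut.
Start: joints at [-73.568, 4.979, 10.078, 95.1, 0, 90], TCP at [0.156, -0.528, 0.231] pointing down, gripper open.
Joint ranges: [-179.16, 179.16], [-48.56, 103.87], [-65.8, 70.77], [-126.05, 130.52], [-82.76, 87.17], [-180, 180]. Speed limits (degrees/s): [127.2, 127.2, 147.25, 180, 180, 180].

## Interface

Orientations are given as [roll, pitch, yaw] about the fixed x, y, z axes, in that order (R = Rz(yaw) Ry(pitch) Rx(roll)).
In Python, from workcell import bot, cams gives the robot as it stands.
- The arm moves only by the tool apply_moves, never from a script. Its argument "commands" is a list of rows, each a list of 5 numbers: the shift along the tool's x, y, z in m, then the turn about the tool's x in rad, then the opening, from -1 (shut) to 1 (fully open). In form: [[tx, ty, tz, roll, hand], ...]. A call has 1 to 12 rows; each row is the pose to reach, as a shift and turn from the pose measured when the call began, along the tool's axes at that moment; what a row does not reach only later rows make up. A row lasts 1/10 s, in which the tool goes at most 50 mm and 8.59 degrees, less where a joint would pass 70% of its speed; a pose out of reach is approached as far as the arm can. A call with a gripper value outside its range is refused whole. The fingers move at their own pace and stop on an object; "newtons" is the grip in N (left out, the last holds). Time passes only in rows, so rows that repeat a pose let the fingers close. It gives the time, the measured TCP pose, the force and the opening at its end, in the units of the state.
- bot.get_obs(): the state, without advancing time (a new reading comes with each control period).
- cams.camera(name): name is "side" or "top"; returns a dict with "frame" (384x512x3 uint8, blue, green, red), "depth" (384x512 float32, m along the optical axis (not along the pixel's ray), 0 where there is no reading), "camera_matrix" (3x3 intrinsics, pixels), "R" (3x3) and "t" (3): a world point X has camera coordinates R X + t. Camera axes: x right, y down, z forward; pixel columns grow to the right and rows downward; lengths in m; the calibration is good to about 2 mm. A picture is of the moment at which its call begins.
- bot.job_done(): hands the job in, once; it reports no verdict.
Trained networks look in the newest picture that a camera, given by its name, has taken for a name from the list of things; names that differ only in an ending like _2 or _b are one class to them, and where a whole thing is asked for, a point or a joint stands for the part that bears it (a point fixed in the world has none). Each returns a list of dicts, best first, with "confidence" (0 to 1); they miss things now and then, are a little off and sometimes report something else, mostly with a low value. They report only what shows in the picture. A call takes as long as a camera call. They do not tell look-alikes from the thing itself.
- cams.spot_in(name, camera): "rect" ([left, top, right, bottom] in pixels, round what is visible of it).
The state is a dict: "time": time; "q": joint angles; "qd": joint speeds; "joint_efforts": joint torques, N m; "ee_pos": TCP position; "tcp_rot": TCP orientation; "wrist_force": force on the tool from outside, world axes, zero at the start; "torque": the same for the moment, N m; "opening": finger opening in m.
Only numpy, scipy, OpenCV 4.12 (cv2) and the standard library are available. Lean on these libraries where they do the work, as an engineer would, in place of code of your own. Each camera call takes 0.05 s, during which the arm holds its last target. There are 200 camera calls.

## Working session

There is one attempt and no reset: what is moved stays moved. The work goes in short steps, Python scripts to look and compute and a tool call to move; the robot and the scene stay as the last step left them, time stands still between calls to the robot, and variables do not carry over. Pictures are saved under pics/ and viewed, about 8 in all and at most 12, crops included, and the job is handed in when it is done.

Besides the shell and the picture viewer there is one more tool, called after "Emit:" by a JSON object that holds its "fn" and its "kwargs", one argument or row to a line. apply_moves: Moves the arm, as the interface text tells. Its arguments: {"type":"object","properties":{"commands":{"type":"array"},"newtons":{"type":"number"}},"required":["commands"]}

```bash
ls; mkdir -p pics; cat > h.py <<'E'
import numpy as np, cv2
from workcell import bot, cams
def W(c,u,v,z=None):
    K,R,t=c["camera_matrix"],c["R"],c["t"]
    r=np.linalg.inv(K)@np.array([u,v,1.])
    if z is None: return R.T@(r*c["depth"][int(round(v)),int(round(u))]-t)
    o=-R.T@t; d=R.T@r
    return o+d*(z-o[2])/d[2]
def cloud(c):
    K,R,t=c["camera_matrix"],c["R"],c["t"]
    v,u=np.mgrid[:384,:512]; P=np.stack([u,v,np.ones_like(u)],-1)@np.linalg.inv(K).T*c["depth"][...,None]
    return (P-t)@R
E
python3 - <<'E'
from h import *
for n in("top","side"):
    c=cams.camera(n); np.save(n+".npy",c,allow_pickle=True); cv2.imwrite(f"pics/{n}0.png",cv2.resize(c["frame"],None,fx=1.5,fy=1.5))
    print(n,(-c["R"].T@c["t"]).round(3),c["R"].round(2).tolist())
    for k in("machine","nut","nut_grip","plate","plate_tab","tray","jar"):
        for d in cams.spot_in(k,n)[:4]: print(n,k,np.round(d["rect"]),round(d["confidence"],2))
print(bot.get_obs())
E
```

```text
pics
top [ 0.391 -0.039  1.185] [[-0.03, -1.0, -0.01], [-0.98, 0.03, -0.18], [0.18, 0.01, -0.98]]
top machine [265. 157. 340. 228.] 0.72
top nut [299. 175. 309. 193.] 0.63
top nut_grip [301. 181. 308. 196.] 0.46
top plate [277. 245. 297. 281.] 0.78
top plate [294. 180. 316. 225.] 0.66
top plate [329. 256. 368. 275.] 0.63
top plate [208. 249. 235. 288.] 0.57
top plate_tab [382. 188. 432. 209.] 0.76
top plate_tab [291. 181. 315. 222.] 0.55
top plate_tab [275. 242. 301. 284.] 0.53
top plate_tab [204. 249. 239. 284.] 0.52
top tray [162. 167. 225. 232.] 0.71
top jar [163. 166. 222. 234.] 0.68
top jar [246. 130. 262. 149.] 0.6
top jar [301. 177. 306. 195.] 0.16
side [0.128 0.652 0.854] [[-0.85, -0.53, -0.02], [-0.34, 0.57, -0.75], [0.41, -0.63, -0.66]]
side machine [238. 156. 315. 218.] 0.63
side machine [266. 173. 317. 185.] 0.31
side nut [271. 153. 285. 179.] 0.68
side nut_grip [269. 157. 286. 179.] 0.46
side plate [311. 224. 363. 245.] 0.87
side plate [318. 126. 352. 150.] 0.83
side plate [362. 174. 381. 210.] 0.79
side plate [275. 277. 334. 298.] 0.77
side plate_tab [267. 170. 316. 188
[... 151 characters left out ...]
35. 261. 318.] 0.77
side jar [194. 185. 215. 211.] 0.85
{'time': 0.8, 'q': array([-7.35679124e+01,  4.97713966e+00,  1.00787927e+01,  9.50985729e+01,
        1.05542348e-03,  8.99998788e+01]), 'qd': array([ 0.01000591,  0.03614695, -0.06621908, -0.14613347, -0.05150561,
       -0.03824013]), 'joint_efforts': array([-2.42559345e-04, -5.20040953e+01,  4.64842165e+01,  1.48461502e-03,
        3.97326085e-05, -1.20123755e-05]), 'ee_pos': array([ 0.15558968, -0.52753883,  0.23130623]), 'tcp_rot': array([108.91429965,  89.99674408, -54.65349155]), 'wrist_force': array([ 0.38983956, -0.43171706,  0.42170221]), 'torque': array([-0.02020061,  0.04289578,  0.01475768]), 'opening': 0.08562473491856873}
```

```bash
python3 - <<'E'
import numpy as np,cv2
t=np.load("top.npy",allow_pickle=True).item();s=np.load("side.npy",allow_pickle=True).item()
a=cv2.resize(t["frame"][110:310,140:440],(780,520));cv2.imwrite("pics/topc.png",a)
b=cv2.resize(s["frame"][110:310,150:400],(750,600),interpolation=cv2.INTER_CUBIC);cv2.imwrite("pics/sidec.png",b)
E
```

```text
(no output)
```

View pics/topc.png

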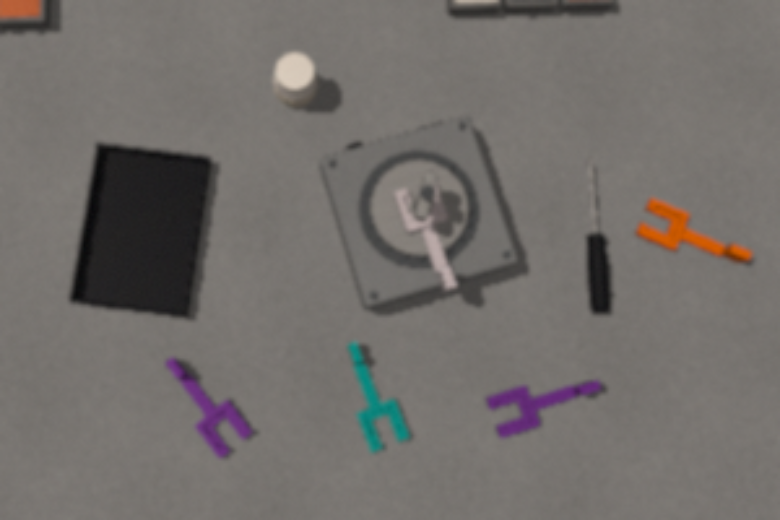

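View pics/sidec.png

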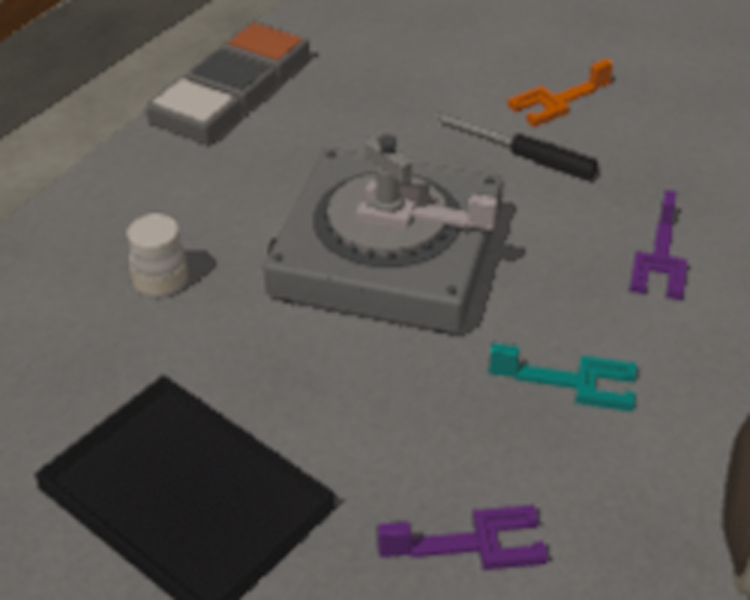

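The top crop shows the machine at about (420,210) with the pale aluminium plate on its disc and the tab at (448,285). The tray is at (145,230), the jar at (295,78), and the driver at (598,240). Plate look-alikes lying on the bench are teal at (378,400), purple at (212,410) and (545,405), and orange at (695,232). I choose the pale plate on the disc, since only that one straddles the spindle, and both crops confirm it.

```bash
python3 - <<'E'
from h import *
for n in("top","side"):
    c=np.load(n+".npy",allow_pickle=True).item(); P=cloud(c); f=c["frame"]
    mu=W(c,*((302,190) if n=="top" else (278,180)))[:2]
    d=np.hypot(P[...,0]-mu[0],P[...,1]-mu[1])
    m=(d<.16)&(P[...,2]>.046)&(P[...,2]<.056)
    q=P[m][:,:2].astype(np.float32); print(n,"housing",m.sum(),cv2.minAreaRect(q), "z",np.median(P[m][:,2]))
    m=(d<.12)&(P[...,2]>.06)&(P[...,2]<.068); q=P[m]; print("disc",m.sum(),cv2.minEnclosingCircle(q[:,:2].astype(np.float32)),np.median(q[:,2]))
    m=(d<.16)&(P[...,2]>.108); q=P[m]; print("nut pts",m.sum()); print(q[np.argsort(-q[:,2])].round(3)[:60].tolist())
    m=(d<.16)&(P[...,2]>.08)&(P[...,2]<.106)&(P[...,0]<mu[0]-.05); q=P[m]; print("tab",m.sum(),q.mean(0) if len(q) else 0); print(q.round(3).tolist()[:60])
    # tray: dark pixels
    b=f.max(-1)<45; tc=W(c,*((195,198) if n=="top" else (212,275)))
    m=b&(np.hypot(P[...,0]-tc[0],P[...,1]-tc[1])<.16)&(P[...,2]>-.005)&(P[...,2]<.03); q=P[m]
    print("tray",m.sum(),cv2.minAreaRect(q[:,:2].astype(np.float32)),np.percentile(q[:,2],[5,50,95]))
E
```

```text
top housing 1963 ((0.6132667064666748, -0.17727190256118774), (0.20419056713581085, 0.2001168429851532), 14.921236038208008) z 0.053418669131830666
disc 687 ((0.6041041612625122, -0.16110147535800934), 0.10844802111387253) 0.06524026292263546
nut pts 106
[[0.614, -0.172, 0.157], [0.608, -0.178, 0.155], [0.602, -0.178, 0.155], [0.617, -0.176, 0.154], [0.605, -0.178, 0.154], [0.612, -0.175, 0.154], [0.608, -0.181, 0.153], [0.608, -0.184, 0.153], [0.611, -0.184, 0.153], [0.609, -0.172, 0.153], [0.603, -0.175, 0.153], [0.615, -0.179, 0.153], [0.612, -0.17, 0.153], [0.615, -0.17, 0.152], [0.618, -0.182, 0.152], [0.606, -0.184, 0.152], [0.618, -0.173, 0.152], [0.618, -0.179, 0.151], [0.612, -0.182, 0.151], [0.615, -0.176, 0.151], [0.612, -0.173, 0.151], [0.609, -0.17, 0.151], [0.612, -0.179, 0.151], [0.606, -0.176, 0.151], [0.615, -0.185, 0.15], [0.615, -0.182, 0.15], [0.606, -0.173, 0.149], [0.61, -0.176, 0.147], [0.635, -0.184, 0.145], [0.602, -0.17, 0.143], [0.629, -0.181, 0.142], [0.632, -0.178, 0.142], [0.602, -0.176, 0.142], [0.632, -0.184, 0.142], [0.629, -0.184, 0.142], [0.593, -0.
[... 4343 characters left out ...]
0.088], [0.523, -0.195, 0.088], [0.521, -0.197, 0.087], [0.517, -0.196, 0.089], [0.514, -0.196, 0.09], [0.511, -0.197, 0.091], [0.509, -0.199, 0.091], [0.505, -0.198, 0.093], [0.53, -0.196, 0.08], [0.523, -0.19, 0.087], [0.523, -0.195, 0.084], [0.52, -0.195, 0.085], [0.518, -0.199, 0.083], [0.515, -0.198, 0.085], [0.51, -0.195, 0.089], [0.508, -0.197, 0.088], [0.506, -0.199, 0.088], [0.527, -0.191, 0.081], [0.523, -0.195, 0.08], [0.519, -0.193, 0.083], [0.513, -0.196, 0.083], [0.51, -0.196, 0.084], [0.508, -0.198, 0.084], [0.506, -0.2, 0.084]]
tray 4279 ((0.602426290512085, 0.18048587441444397), (0.15026947855949402, 0.21129977703094482), 80.95259857177734) [0.00158957 0.00465022 0.02083048]
```

```bash
cat >> h.py <<'E'
from scipy.spatial.transform import Rotation as Ro
def pose():
    o=bot.get_obs(); return o,o["ee_pos"],Ro.from_euler("xyz",o["tcp_rot"],degrees=True).as_matrix()
def goto(p,jaw):
    "shift+roll to reach TCP p with jaw axis at angle jaw (deg, mod 180)"
    o,e,R=pose(); s=R.T@(np.array(p)-e); cur=np.degrees(np.arctan2(R[1,1],R[0,1]))
    dr=(cur-jaw+90)%180-90   # clockwise from above = +roll (tool x down)
    print("pos",e.round(4),"jaw",cur.round(2),"q",o["q"].round(1),"F",o["wrist_force"].round(1),"T",o["torque"].round(2),"op",round(o["opening"],4),"t",o["time"])
    print("shift",s.round(4),"roll rad",round(np.radians(dr),4),"(or +-3.1416)")
E
python3 - <<'E'
from h import *
for n in("top","side"):
    c=np.load(n+".npy",allow_pickle=True).item(); P=cloud(c)
    d=np.hypot(P[...,0]-.612,P[...,1]+.176)
    q=P[(d<.035)&(P[...,2]>.132)&(P[...,2]<.1445)&(d>.012)]
    print(n,len(q),cv2.minAreaRect(q[:,:2].astype(np.float32)),np.percentile(q[:,2],[10,50,90]))
    w,v=np.linalg.eigh(np.cov(q[:,:2].T)); print("pca",np.degrees(np.arctan(v[1,1]/v[0,1])),q.mean(0))
goto([.612,-.176,.19],76)
E
```

```text
top 54 ((0.6112796068191528, -0.177529439330101), (0.014055948704481125, 0.05593190714716911), 73.77587127685547) [0.13638288 0.13890822 0.14130866]
pca -16.850745536521526 [ 0.60888769 -0.17674216  0.13882598]
side 50 ((0.6116839051246643, -0.17284058034420013), (0.015465786680579185, 0.05982918292284012), 72.82788848876953) [0.13268129 0.13821266 0.14052141]
pca -15.04597324973364 [ 0.60787636 -0.17065723  0.13751038]
pos [ 0.1556 -0.5275  0.2313] jaw -73.57 q [-73.6   5.   10.1  95.1   0.   90. ] F [ 0.4 -0.4  0.4] T [-0.02  0.04  0.01] op 0.0856 t 0.8
shift [ 0.0413 -0.2081 -0.5372] roll rad 0.5311 (or +-3.1416)
```

Emit:
{"fn": "apply_moves", "kwargs": {
  "commands": [
    [0.0413, -0.05, -0.13, -0.45, 1],
    [0.0413, -0.1, -0.26, -0.9, 1],
    [0.0413, -0.15, -0.4, -1.3, 1],
    [0.0413, -0.2081, -0.5372, -1.5, 1],
    [0.0413, -0.2081, -0.5372, -1.8, 1],
    [0.0413, -0.2081, -0.5372, -2.1, 1],
    [0.0413, -0.2081, -0.5372, -2.567, 1],
    [0.0413, -0.2081, -0.5372, -2.567, 1],
    [0.0413, -0.2081, -0.5372, -2.567, 1],
    [0.0413, -0.2081, -0.5372, -2.567, 1],
    [0.0413, -0.2081, -0.5372, -2.567, 1],
    [0.0413, -0.2081, -0.5372, -2.567, 1]
  ],
  "newtons": 30
}}

```text
time: 2.0
ee_pos: [0.6142, -0.1733, 0.1892]
tcp_rot: [176.1, 90.0, 116.1]
wrist_force: [0.3, -0.6, -0.3]
opening: 0.0857
```

```bash
python3 -c "
from h import *
goto([.6115,-.176,.19],73.5)"
```

```text
pos [ 0.6142 -0.1733  0.1892] jaw 30.04 q [-15.8  16.8  19.   92.3   0.   44.2] F [ 0.3 -0.6 -0.3] T [-0.03  0.02 -0.01] op 0.0857 t 2.0
shift [-0.0008 -0.0037  0.001 ] roll rad -0.7585 (or +-3.1416)
```

Emit:
{"fn": "apply_moves", "kwargs": {
  "commands": [
    [-0.0008, -0.0037, 0.001, -0.15, 0.2],
    [-0.0008, -0.0037, 0.001, -0.3, 0.2],
    [-0.0008, -0.0037, 0.001, -0.45, 0.2],
    [-0.0008, -0.0037, 0.001, -0.6, 0.2],
    [-0.0008, -0.0037, 0.001, -0.7585, 0.2],
    [-0.0008, -0.0037, 0.001, -0.7585, 0.2],
    [0.03, -0.0037, 0.001, -0.7585, 0.2],
    [0.055, -0.0037, 0.001, -0.7585, 0.2],
    [0.071, -0.0037, 0.001, -0.7585, 0.2],
    [0.071, -0.0037, 0.001, -0.7585, 0.2],
    [0.071, -0.0037, 0.001, -0.7585, 0.2]
  ]
}}

```text
time: 3.1
ee_pos: [0.6115, -0.176, 0.1187]
tcp_rot: [131.5, 90.0, 114.9]
wrist_force: [-0.4, 0.0, -0.1]
opening: 0.0509
```

```bash
python3 -c "
from h import *
goto([.6115,-.176,.118],73.5)
for n in ('top','side'):
    c=cams.camera(n); np.save(n+'1.npy',c,allow_pickle=True)
a=np.load('top1.npy',allow_pickle=True).item()['frame'][130:250,250:370]
b=c['frame'][110:230,220:340]
cv2.imwrite('pics/g1.png',cv2.resize(np.hstack([a,b]),(800,400),interpolation=cv2.INTER_CUBIC))"
```

```text
pos [ 0.6115 -0.176   0.1187] jaw 73.38 q [-16.1  16.1  10.4  84.3   0.    0.6] F [-0.4  0.  -0.1] T [-0.01  0.02 -0.02] op 0.0509 t 3.1
shift [ 0.0007 -0.      0.0001] roll rad -0.0021 (or +-3.1416)
```

View pics/g1.png

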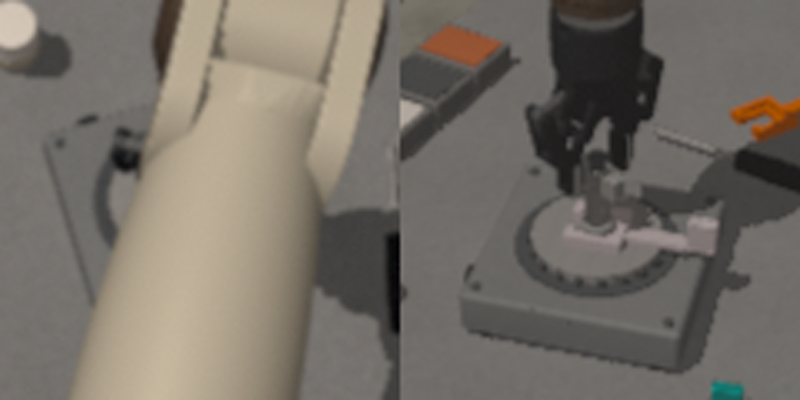

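In the side half (right), the fingers straddle the T-bar at about (605,180), and the plate's tab at (702,237) is clear. The arm covers the view in the top half. I'll close gently.

Emit:
{"fn": "apply_moves", "kwargs": {
  "commands": [
    [0, 0, 0, 0, -0.3],
    [0, 0, 0, 0, -0.5],
    [0, 0, 0, 0, -1],
    [0, 0, 0, 0, -1],
    [0, 0, 0, 0, -1],
    [0, 0, 0, 0, -1],
    [0, 0, 0, 0, -1]
  ],
  "newtons": 30
}}

```text
time: 3.9
ee_pos: [0.6123, -0.1768, 0.1207]
tcp_rot: [-9.6, 89.8, -26.2]
wrist_force: [-1.6, -4.4, 6.3]
opening: 0.0156
```

```bash
python3 -c "
from h import *
goto([.6115,-.176,.118],73.5)"
```

```text
pos [ 0.6123 -0.1768  0.1207] jaw 73.4 q [-16.1  16.   10.5  84.3  -0.    0.5] F [-1.6 -4.4  6.3] T [-0.83  0.26 -0.01] op 0.0156 t 3.9
shift [ 0.0027  0.0006 -0.001 ] roll rad -0.0018 (or +-3.1416)
```

Emit:
{"fn": "apply_moves", "kwargs": {
  "commands": [
    [-0.001, 0, 0, 0.05, -1],
    [-0.0015, 0, 0, 0.1, -1],
    [-0.0015, 0, 0, 0.1, -1]
  ]
}}

```text
time: 4.2
ee_pos: [0.6121, -0.177, 0.121]
tcp_rot: [-20.1, 89.9, -42.5]
wrist_force: [2.7, -4.2, -7.3]
opening: 0.0153
```

```bash
python3 -c "
from h import *
goto([.6115,-.176,.118],73.5)"
```

```text
pos [ 0.6121 -0.177   0.121 ] jaw 67.61 q [-16.1  16.1  10.6  84.4  -0.1   6.3] F [ 2.7 -4.2 -7.3] T [-0.76 -0.42  0.17] op 0.0153 t 4.2
shift [ 0.003   0.0007 -0.0009] roll rad -0.1027 (or +-3.1416)
```

Emit:
{"fn": "apply_moves", "kwargs": {
  "commands": [
    [0, 0, 0, 0.08, -1],
    [-0.0003, 0, 0, 0.16, -1],
    [-0.0006, 0, 0, 0.24, -1],
    [-0.0009, 0, 0, 0.32, -1],
    [-0.0012, 0, 0, 0.4, -1]
  ]
}}

```text
time: 4.7
ee_pos: [0.6117, -0.1776, 0.1214]
tcp_rot: [-36.5, 89.9, -81.9]
wrist_force: [-0.2, -7.1, -7.9]
opening: 0.0154
```

```bash
python3 -c "
from h import *
goto([.6115,-.176,.118],73.5)
c=cams.camera('side');np.save('side2.npy',c,allow_pickle=True)
cv2.imwrite('pics/g2.png',cv2.resize(c['frame'][120:220,220:340],(720,600),interpolation=cv2.INTER_CUBIC))"
```

```text
pos [ 0.6117 -0.1776  0.1214] jaw 44.61 q [-16.1  16.1  10.7  84.5  -0.1  29.3] F [-0.2 -7.1 -7.9] T [-1.24 -0.09  0.56] op 0.0154 t 4.7
shift [ 0.0034  0.001  -0.0013] roll rad -0.5042 (or +-3.1416)
```

View pics/g2.png

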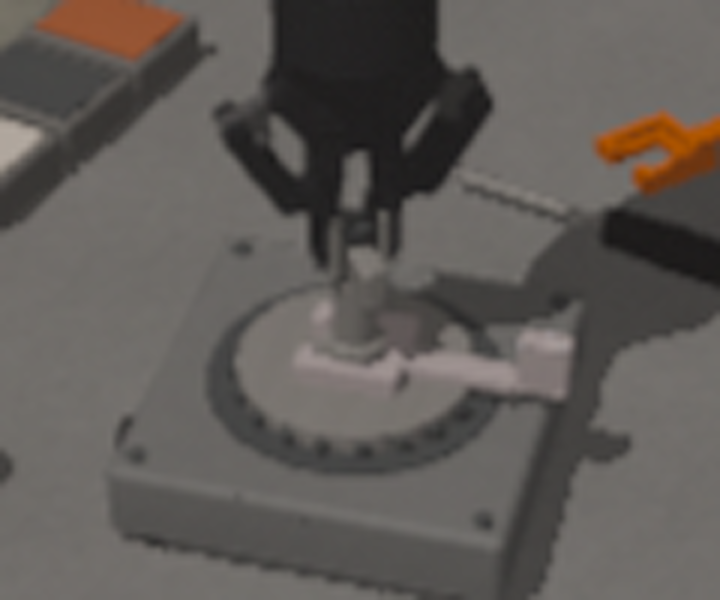

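The bar at (365,262) has turned with the fingers, and the plate and tab at (545,365) are unmoved. The moment is higher than the running friction alone, so I'll read it again at rest.

Emit:
{"fn": "apply_moves", "kwargs": {
  "commands": [
    [0, 0, 0, 0, -1],
    [0, 0, 0, 0, -1]
  ]
}}

```text
time: 4.95
ee_pos: [0.6117, -0.1777, 0.1213]
tcp_rot: [-38.4, 89.9, -84.0]
wrist_force: [0.6, -4.5, -1.8]
opening: 0.0151
```

```bash
python3 -c "
from h import *
goto([.6115,-.176,.118],73.5)"
```

```text
pos [ 0.6117 -0.1777  0.1213] jaw 44.4 q [-16.1  16.1  10.7  84.5  -0.1  29.5] F [ 0.6 -4.5 -1.8] T [-0.6  -0.22  0.55] op 0.0151 t 4.95
shift [ 0.0033  0.001  -0.0014] roll rad -0.5079 (or +-3.1416)
```

```bash
python3 - <<'E'
from h import *
for f in("side.npy","side1.npy","side2.npy"):
    c=np.load(f,allow_pickle=True).item(); P=cloud(c)
    d=np.hypot(P[...,0]-.6117,P[...,1]+.1755); b=c["frame"].mean(-1)
    m=(d<.036)&(d>.014)&(P[...,2]>.112)&(P[...,2]<.1445)&(b>60); q=P[m]
    for s in (1,-1):
        r=q[(q[:,0]-.6117)*s>0]; 
        if len(r): a=r.mean(0); print(f,s,len(r),a.round(4),np.degrees(np.arctan2(a[1]+.1755,a[0]-.6117)).round(1), "zmax",r[:,2].max().round(4))
E
```

```text
side.npy 1 29 [ 0.6319 -0.1764  0.1321] -2.5 zmax 0.1421
side.npy -1 53 [ 0.5904 -0.1653  0.1313] 154.5 zmax 0.1411
side1.npy 1 11 [ 0.615  -0.168   0.1342] 66.3 zmax 0.1432
side1.npy -1 64 [ 0.5924 -0.1671  0.1317] 156.3 zmax 0.1429
side2.npy 1 12 [ 0.6204 -0.1635  0.1341] 54.2 zmax 0.1425
side2.npy -1 59 [ 0.5951 -0.1612  0.1328] 139.2 zmax 0.1443
```

Emit:
{"fn": "apply_moves", "kwargs": {
  "commands": [
    [0, 0, 0, 0.04, -1],
    [0, 0, 0, 0.04, -1]
  ]
}}

```text
time: 5.15
ee_pos: [0.6117, -0.1778, 0.1214]
tcp_rot: [-38.3, 89.9, -86.2]
wrist_force: [0.5, -4.0, -1.8]
opening: 0.0153
```

```bash
python3 -c "
from h import *
goto([.6115,-.176,.118],73.5); print(bot.get_obs()['joint_efforts'])"
```

```text
pos [ 0.6117 -0.1778  0.1214] jaw 42.14 q [-16.1  16.1  10.7  84.5  -0.1  31.7] F [ 0.5 -4.  -1.8] T [-0.62 -0.05  0.58] op 0.0153 t 5.15
shift [ 0.0034  0.0011 -0.0014] roll rad -0.5474 (or +-3.1416)
[  1.87095959 -65.90607405  47.6397872    0.44019115   0.84205287
   1.08297676]
```

The jaws opened to 15.3 mm. That, with a moment of about 0.57 N m that stayed steady, suggests the upper part of the pads is clamping the spindle's end above the bar rather than the bar alone. I'll release and regrip lower.

Emit:
{"fn": "apply_moves", "kwargs": {
  "commands": [
    [0, 0, 0, 0, -0.6],
    [0, 0, 0, 0, -0.2],
    [0, 0, 0, 0, -0.2],
    [0, 0, 0, 0, -0.2],
    [0.006, 0, 0, 0, -0.2],
    [0.0115, 0, 0, 0, -0.2],
    [0.0115, 0, 0, 0, -0.2],
    [0.0115, 0, 0, 0, -0.2]
  ]
}}

```text
time: 5.95
ee_pos: [0.6115, -0.1778, 0.1095]
tcp_rot: [-53.7, 89.9, -101.5]
wrist_force: [-0.8, 0.1, 0.1]
opening: 0.0338
```

```bash
python3 - <<'E'
from h import *
goto([.6115,-.176,.110],42)
c=cams.camera("side");np.save("side3.npy",c,allow_pickle=True)
P=cloud(c); d=np.hypot(P[...,0]-.6117,P[...,1]+.1755); b=c["frame"].mean(-1)
m=(d<.036)&(d>.014)&(P[...,2]>.112)&(P[...,2]<.1445)&(b>60); q=P[m]
for s in (1,-1):
    r=q[(q[:,0]-.6117)*s>0]; a=r.mean(0); print(s,len(r),a.round(4),np.degrees(np.arctan2(a[1]+.1755,a[0]-.6117)).round(1),np.percentile(r[:,2],[50,90]).round(4))
cv2.imwrite('pics/g3.png',cv2.resize(c['frame'][140:200,240:320],(800,600),interpolation=cv2.INTER_CUBIC))
E
```

```text
pos [ 0.6115 -0.1778  0.1095] jaw 42.14 q [-16.1  16.2   9.5  83.3  -0.1  31.7] F [-0.8  0.1  0.1] T [-0.04 -0.02 -0.02] op 0.0338 t 5.95
shift [-0.0005  0.0012 -0.0013] roll rad 0.0024 (or +-3.1416)
1 42 [ 0.6252 -0.1631  0.1307] 42.5 [0.133  0.1415]
-1 73 [ 0.5926 -0.1672  0.1305] 156.4 [0.1313 0.1394]
```

View pics/g3.png

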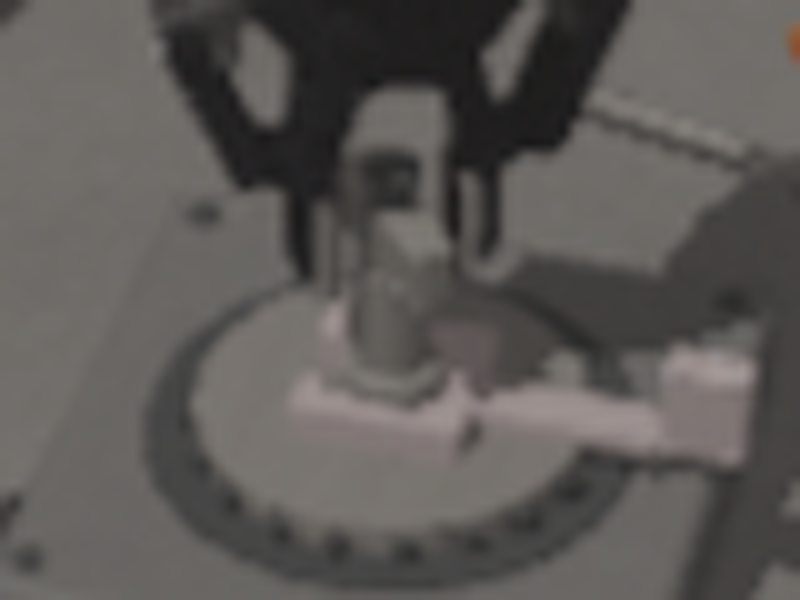

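The bar's end at (410,235) now points nearly at the camera, so the nut followed the turn. The dark spindle end (390,175) shows above it, level with the upper pads, which fits my suspicion. The plate and tab (710,400) have not moved. I'll back the jaws off a little to allow for springback, then close lower on the bar.

Emit:
{"fn": "apply_moves", "kwargs": {
  "commands": [
    [0, 0.0012, -0.001, -0.1, -0.2],
    [0, 0.0012, -0.001, -0.1, -0.5],
    [0, 0.0012, -0.001, -0.1, -1],
    [0, 0.0012, -0.001, -0.1, -1],
    [0, 0.0012, -0.001, -0.1, -1],
    [0, 0.0012, -0.001, -0.1, -1],
    [0, 0.0012, -0.001, -0.1, -1]
  ],
  "newtons": 30
}}

```text
time: 6.7
ee_pos: [0.6112, -0.177, 0.1102]
tcp_rot: [-59.8, 89.8, -102.1]
wrist_force: [-3.6, -3.1, 2.8]
opening: 0.0199
```

```bash
python3 -c "
from h import *
goto([.6115,-.176,.118],73.5); print(bot.get_obs()['joint_efforts'][5])"
```

```text
pos [ 0.6112 -0.177   0.1102] jaw 47.66 q [-16.1  16.1   9.5  83.4  -0.2  26.3] F [-3.6 -3.1  2.8] T [-0.65  0.89  0.02] op 0.0199 t 6.7
shift [-0.0078  0.0009 -0.0005] roll rad -0.4509 (or +-3.1416)
0.01645684358663857
```

Emit:
{"fn": "apply_moves", "kwargs": {
  "commands": [
    [0, 0, 0, 0.06, -1],
    [0, 0, 0, 0.12, -1],
    [-0.0003, 0, 0, 0.18, -1],
    [-0.0003, 0, 0, 0.2, -1]
  ]
}}

```text
time: 7.1
ee_pos: [0.611, -0.1773, 0.1106]
tcp_rot: [-52.2, 89.7, -106.2]
wrist_force: [-2.3, -0.9, 0.5]
opening: 0.0199
```

```bash
python3 -c "
from h import *
goto([.6115,-.176,.118],73.5); print(bot.get_obs()['joint_efforts'][5])"
```

```text
pos [ 0.611  -0.1773  0.1106] jaw 35.99 q [-16.1  16.1   9.5  83.4  -0.3  37.9] F [-2.3 -0.9  0.5] T [-0.29  0.44  0.24] op 0.0199 t 7.1
shift [-0.0074  0.0011 -0.0007] roll rad -0.6547 (or +-3.1416)
0.512767843902111
```

The moment is now 0.24 N m, right at the running friction, so the nut gives. I'll carry on in this grip on the hub and bar.

Emit:
{"fn": "apply_moves", "kwargs": {
  "commands": [
    [-0.0002, 0, 0, 0.08, -1],
    [-0.0004, 0, 0, 0.16, -1],
    [-0.0007, 0, 0, 0.24, -1],
    [-0.001, 0, 0, 0.32, -1],
    [-0.0013, 0, 0, 0.4, -1],
    [-0.0013, 0, 0, 0.4, -1]
  ]
}}

```text
time: 7.7
ee_pos: [0.6106, -0.1775, 0.1118]
tcp_rot: [-38.0, 89.7, -115.0]
wrist_force: [-3.3, -2.1, 0.2]
opening: 0.0197
```

```bash
python3 -c "
from h import *
goto([.6115,-.176,.118],73.5)
c=cams.camera('side');np.save('side4.npy',c,allow_pickle=True)
cv2.imwrite('pics/g4.png',cv2.resize(c['frame'][140:200,240:320],(800,600),interpolation=cv2.INTER_CUBIC))"
```

```text
pos [ 0.6106 -0.1775  0.1118] jaw 12.96 q [-16.1  16.1   9.7  83.6  -0.3  61. ] F [-3.3 -2.1  0.2] T [-0.34  0.68  0.3 ] op 0.0197 t 7.7
shift [-0.0062  0.0012 -0.0012] roll rad -1.0565 (or +-3.1416)
```

View pics/g4.png

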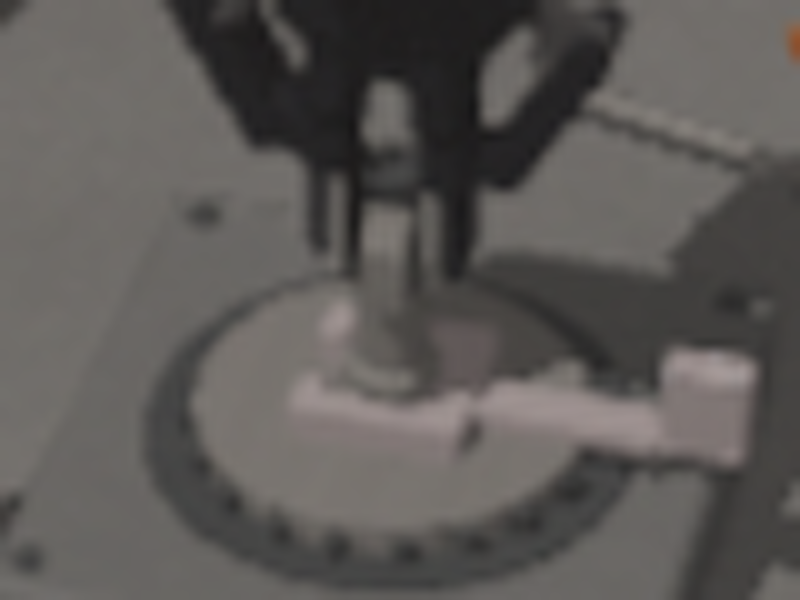

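The bar now points straight at the camera, centred at (387,235), so the nut is following with some slack and has turned about 0.8 rad. The foot at (385,370) is rising, and the plate has not moved. Continuing.

Emit:
{"fn": "apply_moves", "kwargs": {
  "commands": [
    [-0.0002, 0, 0, 0.08, -1],
    [-0.0004, 0, 0, 0.16, -1],
    [-0.0007, 0, 0, 0.24, -1],
    [-0.001, 0, 0, 0.32, -1],
    [-0.0012, 0, 0, 0.4, -1],
    [-0.0014, 0, 0, 0.48, -1],
    [-0.0016, 0, 0, 0.56, -1],
    [-0.0019, 0, 0, 0.64, -1],
    [-0.0019, 0, 0, 0.64, -1]
  ]
}}

```text
time: 8.65
ee_pos: [0.6099, -0.1775, 0.1136]
tcp_rot: [-15.2, 89.7, -128.8]
wrist_force: [-5.1, -0.9, 0.9]
opening: 0.0202
```

```bash
cat > s.py <<'E'
from h import *
goto([.6115,-.176,.118],73.5)
c=cams.camera("side"); P=cloud(c); d=np.hypot(P[...,0]-.6117,P[...,1]+.1755); b=c["frame"].mean(-1)
m=(d<.036)&(d>.014)&(P[...,2]>.112)&(P[...,2]<.15)&(b>60); q=P[m]; a=q.mean(0)
print(len(q),a.round(4),np.degrees(np.arctan2(a[1]+.1755,a[0]-.6117)).round(1),np.percentile(q[:,2],[50,90]).round(4))
E
python3 s.py
```

```text
pos [ 0.6099 -0.1775  0.1136] jaw -23.57 q [-16.1  16.1   9.8  83.9  -0.3  97.5] F [-5.1 -0.9  0.9] T [-0.13  1.18  0.25] op 0.0202 t 8.65
shift [-0.0044  0.0009 -0.0019] roll rad 1.4475 (or +-3.1416)
83 [ 0.6105 -0.1575  0.134 ] 93.7 [0.1349 0.1432]
```

Emit:
{"fn": "apply_moves", "kwargs": {
  "commands": [
    [-0.0002, 0.0004, -0.001, 0.08, -1],
    [-0.0004, 0.0004, -0.001, 0.16, -1],
    [-0.0007, 0.0004, -0.001, 0.24, -1],
    [-0.001, 0.0004, -0.001, 0.32, -1],
    [-0.0012, 0.0004, -0.001, 0.4, -1],
    [-0.0012, 0.0004, -0.001, 0.4, -1]
  ]
}}

```text
time: 9.3
ee_pos: [0.6096, -0.1771, 0.1147]
tcp_rot: [-2.7, 89.6, -139.2]
wrist_force: [-7.1, -1.9, 2.0]
opening: 0.0199
```

```bash
python3 s.py
```

```text
pos [ 0.6096 -0.1771  0.1147] jaw -46.42 q [-16.   16.2  10.   84.1  -0.4 120.4] F [-7.1 -1.9  2. ] T [-0.53  1.56  0.26] op 0.0199 t 9.3
shift [-0.0033  0.0006 -0.0021] roll rad 1.0487 (or +-3.1416)
92 [ 0.6137 -0.1607  0.1343] 82.4 [0.1352 0.1446]
```

Emit:
{"fn": "apply_moves", "kwargs": {
  "commands": [
    [-0.0002, 0, 0, 0.08, -1],
    [-0.0004, 0, 0, 0.16, -1],
    [-0.0006, 0, 0, 0.2, -1],
    [-0.0006, 0, 0, 0.2, -1]
  ]
}}

```text
time: 9.75
ee_pos: [0.6093, -0.177, 0.1153]
tcp_rot: [4.9, 89.5, -142.8]
wrist_force: [-3.9, -0.4, 0.4]
opening: 0.0198
```

```bash
python3 s.py
```

```text
pos [ 0.6093 -0.177   0.1153] jaw -57.68 q [-16.   16.1  10.1  84.2  -0.4 131.6] F [-3.9 -0.4  0.4] T [-0.06  0.85  0.22] op 0.0198 t 9.75
shift [-0.0027  0.0004 -0.0024] roll rad 0.8521 (or +-3.1416)
106 [ 0.6084 -0.1674  0.1343] 112.1 [0.1343 0.1445]
```

Still running freely at 0.22 N m. From here the stop could come at any time, so I'll take short steps.

Emit:
{"fn": "apply_moves", "kwargs": {
  "commands": [
    [-0.0001, 0, 0, 0.05, -1],
    [-0.0003, 0, 0, 0.1, -1],
    [-0.0003, 0, 0, 0.1, -1]
  ]
}}

```text
time: 10.1
ee_pos: [0.6092, -0.1769, 0.1154]
tcp_rot: [7.9, 89.5, -145.4]
wrist_force: [-3.1, -0.6, -1.0]
opening: 0.0197
```

Emit:
{"fn": "apply_moves", "kwargs": {
  "commands": [
    [-0.0001, 0, 0, 0.04, -1],
    [-0.0002, 0, 0, 0.08, -1],
    [-0.0002, 0, 0, 0.08, -1]
  ]
}}

```text
time: 10.4
ee_pos: [0.6092, -0.1768, 0.1155]
tcp_rot: [11.4, 89.5, -146.3]
wrist_force: [-0.5, -0.5, -1.6]
opening: 0.0198
```

```bash
python3 s.py
```

```text
pos [ 0.6092 -0.1768  0.1155] jaw -67.71 q [-16.   16.2  10.1  84.3  -0.4 141.7] F [-0.5 -0.5 -1.6] T [-0.    0.54  0.36] op 0.0198 t 10.4
shift [-0.0026  0.0001 -0.0024] roll rad 0.6769 (or +-3.1416)
109 [ 0.6063 -0.1699  0.1338] 134.2 [0.1349 0.1442]
```

Emit:
{"fn": "apply_moves", "kwargs": {
  "commands": [
    [-0.0001, 0, 0, 0.05, -1],
    [-0.0001, 0, 0, 0.05, -1]
  ]
}}

```text
time: 10.65
ee_pos: [0.6092, -0.1768, 0.1155]
tcp_rot: [12.7, 89.5, -147.8]
wrist_force: [-3.1, -0.5, -1.7]
opening: 0.0198
```

```bash
python3 s.py
```

```text
pos [ 0.6092 -0.1768  0.1155] jaw -70.43 q [-16.   16.2  10.1  84.3  -0.3 144.4] F [-3.1 -0.5 -1.7] T [-0.02  0.63  0.47] op 0.0198 t 10.65
shift [-0.0026  0.0001 -0.0024] roll rad 0.6295 (or +-3.1416)
107 [ 0.606  -0.1697  0.1344] 134.7 [0.1349 0.1441]
```

From 0.36 the moment rose to 0.47 N m over 0.047 rad, close to the spindle's stiffness of 3 N m/rad. The rise has also stalled, so the nut is at its stop. The total turn and the bar-top height of about 144 mm agree. I'll unwind slightly, release and go up.

Emit:
{"fn": "apply_moves", "kwargs": {
  "commands": [
    [0, 0, 0, -0.05, -1],
    [0, 0, 0, -0.1, -1],
    [0, 0, 0, -0.1, -0.6],
    [0, 0, 0, -0.1, 0],
    [0, 0, 0, -0.1, 0],
    [0, 0, 0, -0.1, 0],
    [-0.03, 0, 0, -0.1, 0],
    [-0.07, 0, 0, -0.1, 0],
    [-0.11, 0, 0, -0.1, 0],
    [-0.11, 0, -0.05, -0.1, 0],
    [-0.11, 0, -0.09, -0.1, 0],
    [-0.11, 0, -0.09, -0.1, 0]
  ]
}}

```text
time: 11.9
ee_pos: [0.6983, -0.1441, 0.2204]
tcp_rot: [-8.6, 89.4, -163.1]
wrist_force: [0.9, 0.1, -1.6]
opening: 0.0428
```

```bash
python3 - <<'E'
from h import *
o,e,R=pose(); print(e.round(4),R.round(3).tolist(),o["time"],o["q"].round(1))
for n in("top","side"):
    c=cams.camera(n); np.save(n+"5.npy",c,allow_pickle=True); P=cloud(c)
    d=np.hypot(P[...,0]-.6112,P[...,1]+.1755)
    q=P[(d<.035)&(P[...,2]>.136)&(P[...,2]<.1475)&(d>.012)]
    if len(q)>5: print(n,len(q),cv2.minAreaRect(q[:,:2].astype(np.float32)),np.percentile(q[:,2],[10,50,90]))
    q=P[(d<.13)&(d>.07)&(P[...,2]>.085)&(P[...,2]<.105)]
    if len(q)>5: print("tab",len(q),cv2.minAreaRect(q[:,:2].astype(np.float32)),q.mean(0),np.percentile(q[:,2],[50,90]))
    cv2.imwrite(f"pics/g5{n}.png",cv2.resize(c["frame"][110:290,150:400],(750,540)))
E
```

```text
[ 0.6983 -0.1441  0.2204] [[-0.01, 0.43, -0.903], [-0.003, -0.903, -0.43], [-1.0, -0.002, 0.01]] 11.9 [-11.5  30.4  40.6 100.7  -0.3 143. ]
side 61 ((0.6087250113487244, -0.17314772307872772), (0.05624304711818695, 0.016684290021657944), 44.71855926513672) [0.13767314 0.14307944 0.145074  ]
tab 50 ((0.5180773735046387, -0.1996082365512848), (0.02431545779109001, 0.013415560126304626), 12.568214416503906) [ 0.51817349 -0.19803975  0.09329385] [0.094433   0.09814293]
```

View pics/g5side.png

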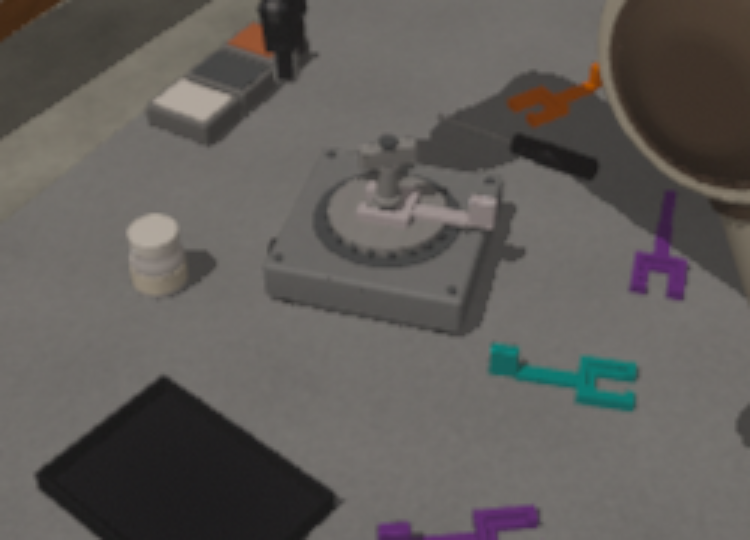

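I backed away in the wrong horizontal direction, but the path was clear and nothing was touched. In the side picture the nut stands high at (388,165), the bar has turned about 2.07 rad in all, the plate is still around the spindle with its tab at (480,212), and the jar, driver and board are undisturbed. Next I'll go above the tab, with a half-turn flip so the wrist stays in range for the tray.

```bash
python3 -c "
from h import *
goto([.518,-.201,.19],104.7)"
```

```text
pos [ 0.6953 -0.1456  0.223 ] jaw -64.59 q [-11.7  30.   40.3 100.8  -0.3 142.9] F [0.2 0.  1.4] T [ 0.01  0.01 -0.02] op 0.0427 t 12.0
shift [ 0.0349 -0.026   0.1836] roll rad 0.1869 (or +-3.1416)
```

Emit:
{"fn": "apply_moves", "kwargs": {
  "commands": [
    [0.02, -0.006, 0.045, -0.15, 0.1],
    [0.0349, -0.013, 0.09, -0.3, 0.1],
    [0.0349, -0.02, 0.135, -0.45, 0.1],
    [0.0349, -0.026, 0.1836, -0.6, 0.1],
    [0.0349, -0.026, 0.1836, -0.75, 0.1],
    [0.0349, -0.026, 0.1836, -0.9, 0.1],
    [0.0349, -0.026, 0.1836, -1.05, 0.1],
    [0.0349, -0.026, 0.1836, -1.2, 0.1],
    [0.0349, -0.026, 0.1836, -1.35, 0.1],
    [0.0349, -0.026, 0.1836, -1.5, 0.1],
    [0.0349, -0.026, 0.1836, -1.65, 0.1],
    [0.0349, -0.026, 0.1836, -1.8, 0.1]
  ]
}}

```text
time: 13.2
ee_pos: [0.5168, -0.2013, 0.1912]
tcp_rot: [-92.6, 89.5, -145.1]
wrist_force: [-0.3, 0.3, -0.3]
opening: 0.0472
```

```bash
python3 -c "
from h import *
goto([.518,-.201,.19],104.7)"
```

```text
pos [ 0.5168 -0.2013  0.1912] jaw 37.43 q [-21.1   5.2   5.9  90.9  -0.4  31.5] F [-0.3  0.3 -0.3] T [-0.03 -0.02 -0.02] op 0.0472 t 13.2
shift [0.0012 0.0011 0.0005] roll rad -1.1741 (or +-3.1416)
```

Emit:
{"fn": "apply_moves", "kwargs": {
  "commands": [
    [0.0012, 0.0011, 0.0005, -0.15, 0.1],
    [0.0012, 0.0011, 0.0005, -0.3, 0.1],
    [0.0012, 0.0011, 0.0005, -0.45, 0.1],
    [0.0012, 0.0011, 0.0005, -0.6, 0.1],
    [0.0012, 0.0011, 0.0005, -0.75, 0.1],
    [0.0012, 0.0011, 0.0005, -0.9, 0.1],
    [0.02, 0.0011, 0.0005, -1.05, 0.1],
    [0.04, 0.0011, 0.0005, -1.174, 0.1],
    [0.06, 0.0011, 0.0005, -1.174, 0.1],
    [0.06, 0.0011, 0.0005, -1.174, 0.1]
  ]
}}

```text
time: 14.2
ee_pos: [0.5153, -0.2011, 0.1297]
tcp_rot: [-170.9, 89.4, -156.2]
wrist_force: [0.5, -0.9, 0.5]
opening: 0.047
```

```bash
python3 -c "
from h import *
goto([.518,-.201,.072],104.7)
c=cams.camera('side');cv2.imwrite('pics/g6.png',cv2.resize(c['frame'][120:210,240:360],(800,600),interpolation=cv2.INTER_CUBIC))"
```

```text
pos [ 0.5153 -0.2011  0.1297] jaw 104.63 q [-21.1   5.   -1.1  84.3  -0.4 -35.7] F [ 0.5 -0.9  0.5] T [-0.02  0.01  0.01] op 0.047 t 14.2
shift [ 0.0576 -0.0004  0.0032] roll rad -0.0012 (or +-3.1416)
```

View pics/g6.png

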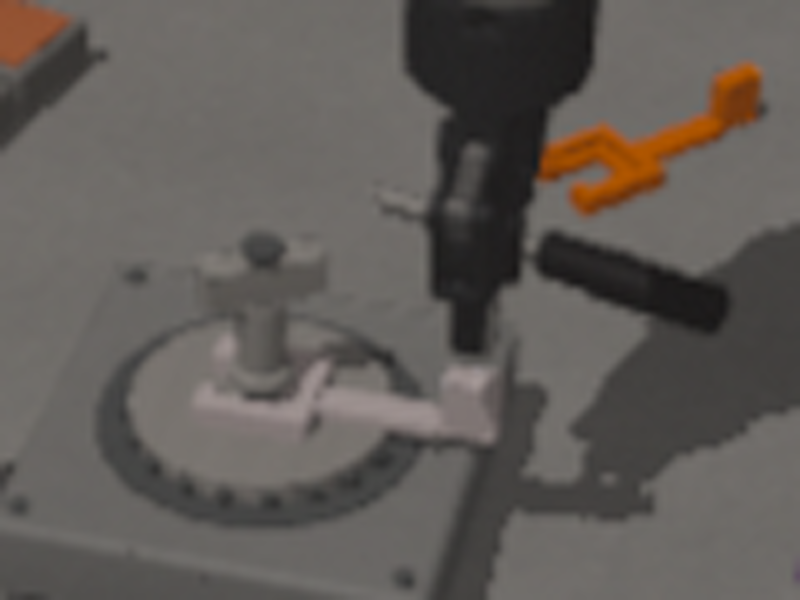

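The nut at (262,275) is up with its foot above the plate, and the open gripper is in line above the tab at (470,400). I'll descend and close.

Emit:
{"fn": "apply_moves", "kwargs": {
  "commands": [
    [0.02, -0.0004, 0.0032, 0, 0.1],
    [0.04, -0.0004, 0.0032, 0, 0.1],
    [0.0576, -0.0004, 0.0032, 0, 0.1],
    [0.0576, -0.0004, 0.0032, 0, 0.1],
    [0.0576, -0.0004, 0.0032, 0, 0],
    [0.0576, -0.0004, 0.0032, 0, -0.5],
    [0.0576, -0.0004, 0.0032, 0, -1],
    [0.0576, -0.0004, 0.0032, 0, -1],
    [0.0576, -0.0004, 0.0032, 0, -1],
    [0.0576, -0.0004, 0.0032, 0, -1]
  ],
  "newtons": 40
}}

```text
time: 15.25
ee_pos: [0.5193, -0.2014, 0.0751]
tcp_rot: [-151.7, 89.5, -137.1]
wrist_force: [-1.0, 0.0, 6.1]
opening: 0.0111
```

```bash
python3 - <<'E'
from h import *
goto([.518,-.201,.072],104.7)
o,e,R=pose(); d=np.radians(14.7); print("pull dir in tool",(R.T@np.array([-np.cos(d),-np.sin(d),0])).round(4))
E
```

```text
pos [ 0.5193 -0.2014  0.0751] jaw 104.62 q [-21.    6.   -6.1  78.1  -0.4 -35.6] F [-1.   0.   6.1] T [0.13 0.15 0.08] op 0.0111 t 15.25
shift [ 0.0031  0.0007 -0.0012] roll rad -0.0014 (or +-3.1416)
pull dir in tool [ 0.007  -0.0014 -1.    ]
```

Emit:
{"fn": "apply_moves", "kwargs": {
  "commands": [
    [0, 0, -0.004, 0, -1],
    [0, 0, -0.008, 0, -1],
    [0, 0, -0.012, 0, -1],
    [0, 0, -0.012, 0, -1]
  ]
}}

```text
time: 15.65
ee_pos: [0.5072, -0.2046, 0.0753]
tcp_rot: [-152.6, 89.5, -138.0]
wrist_force: [-1.1, -0.2, 1.1]
opening: 0.0113
```

```bash
python3 - <<'E'
from h import *
goto([.518,-.201,.072],104.7)
E
```

```text
pos [ 0.5072 -0.2046  0.0753] jaw 104.6 q [-21.7   4.6  -7.6  78.   -0.4 -36.3] F [-1.1 -0.2  1.1] T [-0.03  0.14  0.05] op 0.0113 t 15.65
shift [0.0032 0.0007 0.0114] roll rad -0.0018 (or +-3.1416)
```

The force is small. Continuing to pull, 70 mm more.

Emit:
{"fn": "apply_moves", "kwargs": {
  "commands": [
    [0.0001, 0, -0.006, 0, -1],
    [0.0002, 0, -0.013, 0, -1],
    [0.0002, 0, -0.02, 0, -1],
    [0.0003, 0, -0.027, 0, -1],
    [0.0003, 0, -0.034, 0, -1],
    [0.0004, 0, -0.041, 0, -1],
    [0.0004, 0, -0.048, 0, -1],
    [0.0005, 0, -0.055, 0, -1],
    [0.0005, 0, -0.062, 0, -1],
    [0.0005, 0, -0.068, 0, -1],
    [0.0005, 0, -0.068, 0, -1]
  ]
}}

```text
time: 16.75
ee_pos: [0.4406, -0.2219, 0.0753]
tcp_rot: [-153.7, 89.5, -139.2]
wrist_force: [-0.3, -0.2, -0.7]
opening: 0.0117
```

```bash
python3 - <<'E'
from h import *
goto([.4423,-.2221,.15],104.7)
c=cams.camera('side');cv2.imwrite('pics/g7.png',cv2.resize(c['frame'][120:240,240:400],(800,600),interpolation=cv2.INTER_CUBIC))
E
```

```text
pos [ 0.4406 -0.2219  0.0753] jaw 104.57 q [-26.5  -2.7 -15.   77.9  -0.4 -41. ] F [-0.3 -0.2 -0.7] T [0.05 0.   0.03] op 0.0117 t 16.75
shift [-0.0747 -0.0009  0.001 ] roll rad -0.0023 (or +-3.1416)
```

View pics/g7.png

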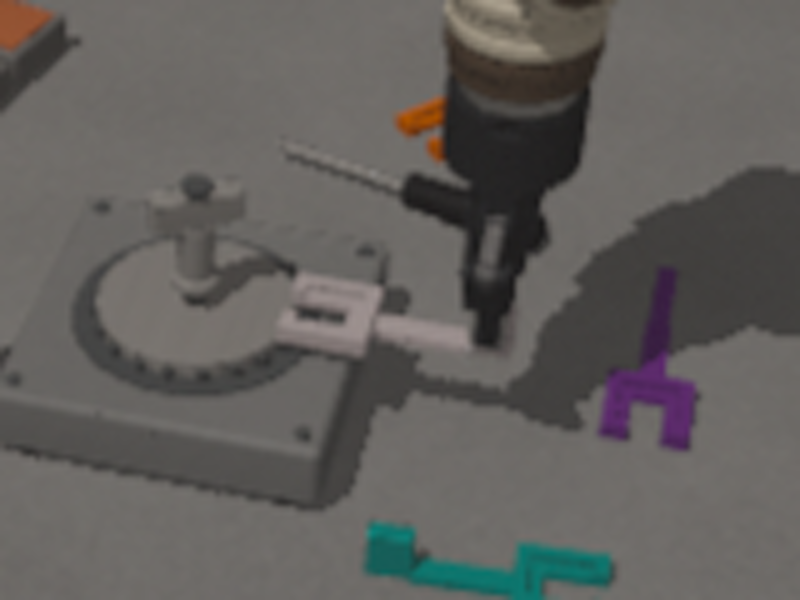

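The plate at (335,315) is fully clear of the nut and held level by its tab at (490,330). The nut at (195,235) is still up, and nothing else has moved. I'll lift straight up.

Emit:
{"fn": "apply_moves", "kwargs": {
  "commands": [
    [-0.01, 0, 0, 0, -1],
    [-0.03, 0, 0, 0, -1],
    [-0.06, 0, 0, 0, -1],
    [-0.09, 0, 0, 0, -1],
    [-0.12, 0, 0, 0, -1],
    [-0.145, 0, 0, 0, -1],
    [-0.155, 0, 0, 0, -1],
    [-0.155, 0, 0, 0, -1]
  ]
}}

```text
time: 17.6
ee_pos: [0.4425, -0.2212, 0.2315]
tcp_rot: [-139.1, 89.5, -124.5]
wrist_force: [-1.1, -0.4, -1.9]
opening: 0.0109
```

```bash
python3 - <<'E'
from h import *
goto([.549,.1864,.23],81)
E
```

```text
pos [ 0.4425 -0.2212  0.2315] jaw 104.58 q [-26.3  -2.5   2.5  95.1  -0.4 -40.9] F [-1.1 -0.4 -1.9] T [-0.01  0.06 -0.05] op 0.0109 t 17.6
shift [-0.0017  0.3677  0.2056] roll rad 0.4115 (or +-3.1416)
```

Emit:
{"fn": "apply_moves", "kwargs": {
  "commands": [
    [0, 0.02, 0.011, 0.03, -1],
    [0, 0.055, 0.03, 0.06, -1],
    [0, 0.09, 0.05, 0.1, -1],
    [0, 0.125, 0.07, 0.14, -1],
    [0, 0.16, 0.09, 0.18, -1],
    [0, 0.195, 0.109, 0.22, -1],
    [0, 0.23, 0.129, 0.26, -1],
    [-0.001, 0.265, 0.148, 0.3, -1],
    [-0.001, 0.3, 0.168, 0.34, -1],
    [-0.0017, 0.33, 0.185, 0.38, -1],
    [-0.0017, 0.355, 0.198, 0.4115, -1],
    [-0.0017, 0.3677, 0.2056, 0.4115, -1]
  ]
}}

```text
time: 18.8
ee_pos: [0.5486, 0.1884, 0.2278]
tcp_rot: [-126.3, 89.4, -135.2]
wrist_force: [-0.9, -0.0, -1.6]
opening: 0.0112
```

Emit:
{"fn": "apply_moves", "kwargs": {
  "commands": [
    [0, 0, 0, 0, -1],
    [0, 0, 0, 0, -1],
    [0, 0, 0, 0, -1]
  ]
}}

```text
time: 19.1
ee_pos: [0.5484, 0.1874, 0.2276]
tcp_rot: [-126.9, 89.4, -135.8]
wrist_force: [-0.5, -0.3, 0.3]
opening: 0.011
```

```bash
python3 - <<'E'
from h import *
goto([.549,.1864,.03],81)
c=cams.camera('top'); np.save('top8.npy',c,allow_pickle=True)
s=cams.camera('side'); np.save('side8.npy',s,allow_pickle=True)
for c in (c,s):
    P=cloud(c); f=c['frame'].astype(int)
    m=(P[...,2]>.205)&(P[...,2]<.232)&(P[...,0]>.5)&(P[...,0]<.75)&(abs(P[...,1]-.17)<.1)&(f.mean(-1)>110); q=P[m]
    if len(q)>8:
        print(len(q),cv2.minAreaRect(q[:,:2].astype(np.float32)),q.min(0).round(3),q.max(0).round(3))
        X=np.c_[q[:,:2],np.ones(len(q))]; print("plane",np.linalg.lstsq(X,q[:,2],rcond=None)[0])
cv2.imwrite('pics/g8.png',cv2.resize(s['frame'][100:340,120:400],(700,600)))
E
```

```text
pos [0.5484 0.1874 0.2276] jaw 81.05 q [19.   9.6 14.8 95.7 -0.3 27.9] F [-0.5 -0.3  0.3] T [-0.01  0.07  0.02] op 0.011 t 19.1
shift [0.1976 0.0009 0.002 ] roll rad 0.0009 (or +-3.1416)
321 ((0.6242873072624207, 0.175595223903656), (0.05287132039666176, 0.08901561796665192), 79.3664321899414) [0.579 0.142 0.217] [0.67  0.2   0.232]
plane [ 0.03883237 -0.01173072  0.20341595]
243 ((0.6215009093284607, 0.17699572443962097), (0.05379512906074524, 0.09601213783025742), 81.19612884521484) [0.575 0.143 0.216] [0.672 0.204 0.231]
plane [ 0.03851196 -0.03220614  0.20709761]
```

View pics/g8.png

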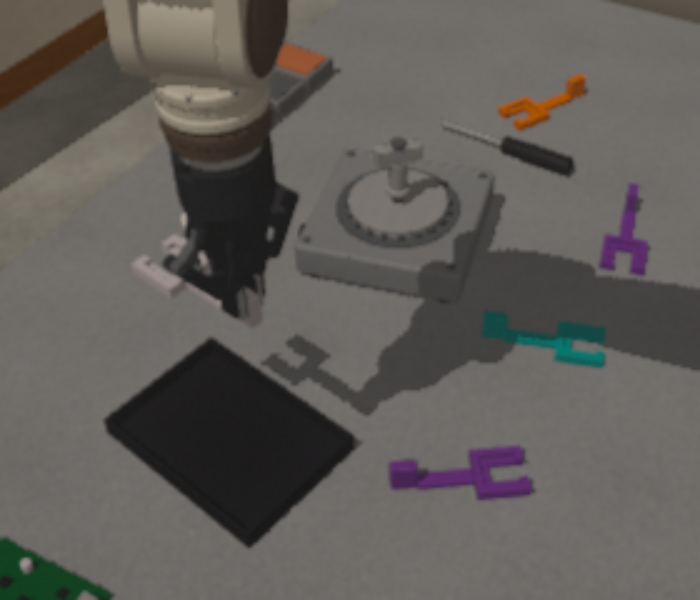

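The plate hangs level at (190,275) in the picture, held by its tab over the tray. Its measured middle is about (0.604, 0.177), against the tray's (0.602, 0.178). The nut at (398,160) is still up. Lowering in two stages.

Emit:
{"fn": "apply_moves", "kwargs": {
  "commands": [
    [0.02, 0, 0, 0, -1],
    [0.05, 0, 0.0005, 0, -1],
    [0.08, 0, 0.001, 0, -1],
    [0.11, 0, 0.001, 0, -1],
    [0.14, 0.0005, 0.0015, 0, -1],
    [0.165, 0.0005, 0.002, 0, -1],
    [0.185, 0.0009, 0.002, 0, -1],
    [0.195, 0.0009, 0.002, 0, -1],
    [0.1976, 0.0009, 0.002, 0, -1],
    [0.1976, 0.0009, 0.002, 0, -1]
  ]
}}

```text
time: 20.2
ee_pos: [0.5496, 0.1863, 0.0312]
tcp_rot: [-122.9, 89.5, -131.9]
wrist_force: [-0.1, -0.4, -1.6]
opening: 0.0114
```

Emit:
{"fn": "apply_moves", "kwargs": {
  "commands": [
    [0.002, 0, 0, 0, -1],
    [0.004, 0, 0, 0, -1],
    [0.006, 0, 0, 0, -1],
    [0.008, 0, 0, 0, -1],
    [0.01, 0, 0, 0, -1],
    [0.01, 0, 0, 0, -1]
  ]
}}

```text
time: 20.8
ee_pos: [0.5493, 0.1862, 0.0208]
tcp_rot: [-124.6, 89.4, -133.6]
wrist_force: [0.4, -0.2, -0.8]
opening: 0.011
```

Emit:
{"fn": "apply_moves", "kwargs": {
  "commands": [
    [0.001, 0, 0, 0, -1],
    [0.002, 0, 0, 0, -1],
    [0.003, 0, 0, 0, -1],
    [0.003, 0, 0, 0, -1]
  ]
}}

```text
time: 21.2
ee_pos: [0.5492, 0.1861, 0.0176]
tcp_rot: [-125.2, 89.4, -134.2]
wrist_force: [0.0, 0.1, -1.5]
opening: 0.0111
```

Emit:
{"fn": "apply_moves", "kwargs": {
  "commands": [
    [0.001, 0, 0, 0, -1],
    [0.002, 0, 0, 0, -1],
    [0.003, 0, 0, 0, -1],
    [0.003, 0, 0, 0, -1]
  ]
}}

```text
time: 21.6
ee_pos: [0.5492, 0.1861, 0.0145]
tcp_rot: [-125.1, 89.4, -134.1]
wrist_force: [-0.6, 0.3, -1.4]
opening: 0.0111
```

Emit:
{"fn": "apply_moves", "kwargs": {
  "commands": [
    [0.0005, 0, 0, 0, -1],
    [0.001, 0, 0, 0, -1],
    [0.001, 0, 0, 0, -1]
  ]
}}

```text
time: 21.9
ee_pos: [0.5493, 0.1861, 0.0143]
tcp_rot: [-123.9, 89.4, -132.9]
wrist_force: [-3.1, -0.5, 6.3]
opening: 0.0112
```

The plate is on the floor, with 6 N upward felt at the expected height. Opening and retreating straight up.

Emit:
{"fn": "apply_moves", "kwargs": {
  "commands": [
    [0, 0, 0, 0, -0.65],
    [0, 0, 0, 0, -0.4],
    [0, 0, 0, 0, -0.1],
    [0, 0, 0, 0, -0.1],
    [0, 0, 0, 0, -0.1],
    [-0.01, 0, 0, 0, -0.1],
    [-0.04, 0, 0, 0, -0.1],
    [-0.08, 0, 0, 0, -0.1],
    [-0.13, 0, 0, 0, -0.1],
    [-0.18, 0, 0, 0, -0.1],
    [-0.2, 0, 0, 0, -0.1],
    [-0.2, 0, 0, 0, -0.1]
  ]
}}

```text
time: 23.1
ee_pos: [0.5518, 0.188, 0.2192]
tcp_rot: [-82.7, 89.7, -91.7]
wrist_force: [0.5, 0.0, 0.5]
opening: 0.0383
```

Emit:
{"fn": "apply_moves", "kwargs": {
  "commands": [
    [0, 0, -0.04, 0, -0.1],
    [0, 0, -0.09, 0, -0.1],
    [0, 0, -0.13, 0, -0.1],
    [0, 0, -0.17, 0, -0.1],
    [0, 0, -0.2, 0, -0.1],
    [0, 0, -0.2, 0, -0.1]
  ]
}}

```text
time: 23.7
ee_pos: [0.3514, 0.2193, 0.2191]
tcp_rot: [-86.8, 89.7, -95.7]
wrist_force: [0.8, 0.5, 0.7]
opening: 0.0383
```

```bash
python3 - <<'E'
from h import *
o,e,R=pose(); print(e,o["wrist_force"].round(1),o["time"])
for n in("top","side"):
    c=cams.camera(n); P=cloud(c); f=c["frame"].astype(int); br=f.mean(-1)>90
    m=(P[...,2]>.003)&(P[...,2]<.045)&(np.hypot(P[...,0]-.602,P[...,1]-.178)<.1)&br; q=P[m]
    if len(q)>8: print(n,"plate",len(q),cv2.minAreaRect(q[:,:2].astype(np.float32)),"z",np.percentile(q[:,2],[5,50,95]).round(4))
    k=q[q[:,0]>.62]; 
    if len(k)>8: print("square plane",np.linalg.lstsq(np.c_[k[:,:2],np.ones(len(k))],k[:,2],rcond=None)[0].round(3),np.median(k[:,2]))
    k=q[q[:,2]>.028]
    if len(k): print("tab",k.mean(0),np.percentile(k[:,2],80))
    d=np.hypot(P[...,0]-.6112,P[...,1]+.1755); q=P[(d<.035)&(P[...,2]>.136)&(P[...,2]<.1475)&(d>.012)]
    if len(q)>5: print(n,"bar",len(q),cv2.minAreaRect(q[:,:2].astype(np.float32)),np.percentile(q[:,2],[10,50,90]).round(4))
    if n=="side": cv2.imwrite('pics/g9.png',cv2.resize(c['frame'][100:340,120:400],(700,600)))
E
```

```text
[0.35143698 0.21932564 0.21906084] [0.8 0.5 0.7] 23.7
top plate 374 ((0.6054124236106873, 0.17840790748596191), (0.1371890902519226, 0.1924455612897873), 3.053682327270508) z [0.0035 0.0115 0.0352]
square plane [-0.001 -0.065  0.024] 0.012866608008510038
tab [0.54916595 0.18383795 0.03570178] 0.03771760615387682
top bar 56 ((0.611225426197052, -0.17728348076343536), (0.05513578653335571, 0.014135206118226051), 45.111454010009766) [0.1381 0.1443 0.1464]
side plate 517 ((0.6089455485343933, 0.18380120396614075), (0.1330917477607727, 0.17466549575328827), 22.9541015625) z [0.006  0.0125 0.0353]
square plane [-0.013 -0.022  0.025] 0.013023418506426165
tab [0.54704987 0.18931712 0.03500478] 0.03699719566904024
```

View pics/g9.png

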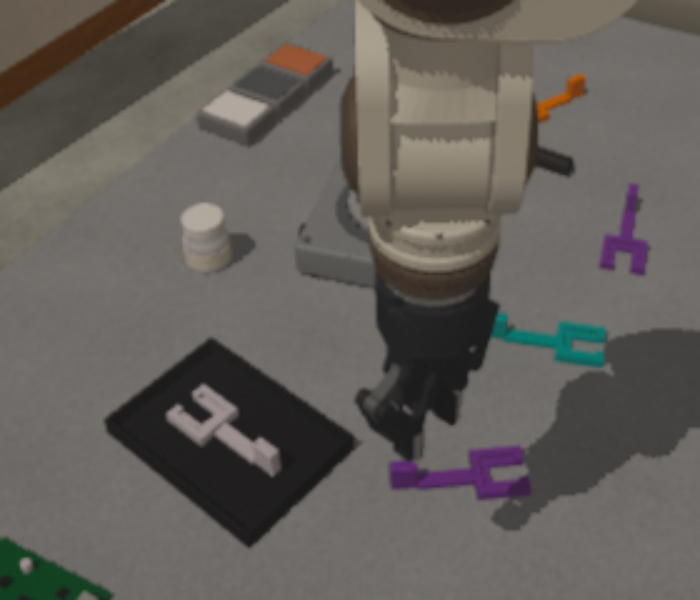

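The plate lies flat in the tray at (225,430), well inside the walls. Its tab top is at 36 to 37 mm (36 expected) and the bar top is at 144.3 mm (at the stop). The jar at (205,238) looks undisturbed, and the gripper is clear of everything.

```bash
python3 -c "
from workcell import bot
print(bot.job_done())"
```

```text
the job is handed in; nothing more can be done
None
```

I ran the nut clockwise up to its stop, drew the plate out about 80 mm by its tab, laid it in the tray and handed the job in at about 24 s.

**Nut:** My first grip gave a steady 0.55–0.58 N m. I think the pads were clamping the spindle end as well as the bar. That comes to about 0.19 rad of twist, under the 0.25 limit. I let go, regripped lower, and the nut then ran at about 0.25 N m. I stopped when the moment climbed to 0.47 N m with no further rise. In all it turned about 2.07 rad.

**Plate:** The pull took about 1 N at the wrist, and I lowered the plate until I felt about 6 N of contact.

**Last checks:**
- **Nut:** its bar top is at 144.3 mm, as expected at the stop. The bar's angle has not changed since I released it, so the spindle should be untwisted, though I did not measure that directly.
- **Plate:** it lies near the middle of the tray, inside the walls, with its tab top at 36–37 mm (36 expected). Plane fits to the depth images give a tilt of 0.03 rad (side camera) and 0.065 rad (top camera). The limit is 0.07, so the top reading is close; I put it down to depth noise because the heights agree with a flat plate.
- **Other things:** the jar and the visible part of the driver looked undisturbed in the pictures. I did not measure them, and I saw only a corner of the board, late on.

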